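# Push a used capsule through the caddy flap

## Task

A used coffee capsule stands on the ledge of the green waste caddy. Push the caddy's self-closing black flap open with one finger and, while that finger keeps it open, push the capsule along the ledge with the other finger until it drops into the caddy, then come away so that the flap closes. Do not lift the capsule or shove the flap open with it, and leave everything else where it stands.

Things in the scene. Friction and masses are not known exactly. Their poses are not given: they have to be found in the camera images.
- caddy: Green waste caddy, fixed, 231 x 240 mm, 115 mm high to its level aluminium ledge. Origin: on the counter, below the middle of the edge where the ledge ends and the mouth begins. +x points level from the ledge across the mouth (the pushing direction), +y left along that edge, z up. The ledge spans x -125 to 0 mm, y -120 to 120 mm. Below the mouth it is hollow down to z = 6 mm.
- mouth_edge (a point): Middle of the ledge's edge at the mouth, on the ledge's top: caddy x = 0, z = 115 mm. The mouth runs from here to caddy x = 95 mm and is 160 mm wide. Green cheeks 5 mm thick at y = +-82 mm flank it, sloping up from the ledge at x = 0 to 46 mm above it at x = 95. A green back wall at x = 100 to 106 mm rises 50 mm above the ledge.
- flap (a joint): Black flap, a flat sprung plate 4 mm thick, 150 mm wide, 91 mm long, over the mouth; orange dot on its upper face. Value in rad: 0 is shut (sloping from the hinge down towards the ledge, 25 degrees below level); grows as the free edge swings down and to caddy +x, to 1.1 (about upright). Let go, it shuts at once: spring 0.12 N m near shut, 0.35 N m wide open.
- flap_hinge (a point): Middle of the flap's hinge, an 8 mm steel rod along the caddy's y at caddy x = 95 mm, z = 161 mm (46 mm above the ledge). A finger pointing down, its tip just above ledge height, that moves along the caddy's +x pushes the flap open further and further with 2 to 7 N.
- flap_edge (a point): Middle of the flap's free edge, on its upper face. Shut, it lies at caddy x = 12 mm and 8 mm above the ledge, so that a 12 mm gap, too narrow for the capsule, stays open between ledge and flap.
- capsule: Used coffee capsule, red, tapered: 32 mm across at the rim it stands on (rim 3 mm high), 29 mm just above it, 24 mm across at the top, 26 mm tall, 11 to 21 g. Origin: centre of its underside, at the start on the ledge 30 to 70 mm before the mouth. It slides easily.
- capsule_mid (a point): Centre of the capsule, 13 mm above its underside.
- cork: Cork stopper, 24 mm across, 30 mm tall, upright on the ledge about 95 mm to one side of the caddy's middle line. Origin: centre of its underside. To be left alone.
- shaker: Small glass spice shaker with steel cap, 31 mm across, 44 mm tall, upright on the ledge about 95 mm to the other side. Origin: centre of its underside. To be left alone.
- turner: Black plastic slotted turner lying on the counter, 294 mm long, 68 mm wide, up to 12 mm high, blade to its +x. Origin: under its middle. To be left alone.
- tongs: Steel tongs lying on the counter, 240 mm long, 14 mm high. Origin: under the middle. To be left alone.
- spoon_rest: Blue ceramic spoon rest, a dish 110 mm across, 18 mm high, with a tail to its -x. Origin: under the dish's centre. To be left alone.
- salt_cellar: Glass salt cellar with a steel top, 78 mm across, 58 mm high. Origin: centre of its underside. To be left alone.
- pot_stand: Slatted wooden pot stand, 170 mm square, 20 mm high. Origin: centre of its underside. To be left alone.

How it is judged:
On the way, in this order (a step that is already met when the one before it is completed fails the run):
1. a finger holds the flap open (over 0.15 rad) while the capsule is still on the ledge (value of joint flap above 0.15 rad and contact force between the fingers and flap above 0.2 N and height (world z) of capsule_mid above 0.12 m), for 0.05 s.
2. the capsule goes down into the caddy while a finger still holds the flap open (value of joint flap above 0.1 rad and contact force between the fingers and flap above 0.2 N and height (world z) of capsule_mid below 0.075 m and x of capsule_mid in the frame of caddy between -0.125 and 0.105 m and y of capsule_mid in the frame of caddy between -0.12 and 0.12 m), for 0.05 s.
At the end, for the whole second after the job is handed in: The capsule lies inside the caddy (its centre within the walls and lower than 75 mm above the counter), the flap is shut (below 0.06 rad), and every bystander is within 20 mm of where it stood (height (world z) of capsule_mid below 0.075 m and x of capsule_mid in the frame of caddy between -0.125 and 0.105 m and y of capsule_mid in the frame of caddy between -0.12 and 0.12 m and value of joint flap below 0.06 rad and distance of each of cork, shaker, turner, tongs, spoon_rest, salt_cellar, pot_stand from where it was at the start of the episode below 0.02 m); the robot touches nothing.
It fails at once if the capsule is lifted more than 15 mm off the ledge (height (world z) of capsule_mid above 0.143 m).
It fails at once if the capsule is used to shove the shut flap open (they press on each other while the flap is under 0.12 rad) (contact force between capsule and flap above 0.3 N and value of joint flap below 0.12 rad).
It fails at once if a bystander is moved more than 20 mm (distance of any of cork, shaker, turner, tongs, spoon_rest, salt_cellar, pot_stand from where it was at the start of the episode above 0.02 m).
It also fails if it takes over 32 s, if anything falls off the work surface, if the arm or the gripper's body presses on something with over 40 N, if the wrist force passes 120 N, or if a joint passes its speed limit or range.

## Robot

A 6-joint arm with a two-finger parallel gripper is mounted at the origin on the work surface. World frame = base frame: x ahead of the robot, y to its left, z up, the work surface at z = 0. Lengths are in m, angles in rad, forces in N, time in s.
With the tool pointing down it reaches from about 0.35 to 0.95 m from the base axis. Payload 17.4 kg.
Tool frame: the origin (TCP) lies at the very end of the fingers, on their centre line; the grasp point (between the pads) lies 19 mm behind it (r.hold_point_z is the distance from the TCP to the grasp point, in m); z points along the fingers, y is the line along which they close (so a half turn about z gives the same grasp; the last joint's range is limited). The gripper opens to 93 mm and grips with 3 to 60 N. Pads are 15 mm wide; open, the fingers measure 128 mm over their backs; the gripper's body (75 mm by 188 mm) begins 65 mm behind the grasp point.
Start: joints at [1.065, 0.116, 1.442, -0, 1.584, -0.038], TCP at [0.304, 0.602, 0.18] pointing down, gripper open.
Joint ranges: [-2.83, 2.83], [-0.83, 2.19], [0.07, 2.5], [-1.14, 4.28], [0.01, 3], [-2.97, 2.97]. Speed limits (rad/s): [1.89, 1.89, 2.22, 3.14, 3.14, 3.14].

## Interface

Orientations are given as a unit quaternion [x, y, z, w].
In Python, from station import r, command_gripper, eyes, spotter gives the robot as it stands. Calls block until the motion is done:
- r.reach(position, orientation): joint-space move of the TCP to a pose.
- r.movel(position, ori=None, velocity=0.15, until_force=None): straight line of the TCP; ori=None keeps the orientation; velocity is the mean speed in m/s. With until_force (N) it stops when the force on the tool has changed by that much, and returns True; else False.
- r.move_j(angles): joint-space move.
- command_gripper(opening): finger opening in m; the grip force is fixed at half the most; returns when the fingers have stopped.
- r.sleep(seconds).
- r.solve_ik(position, orientation): joint angles nearest the present ones, or None.
- eyes.get_image(name): name is "side" or "top" or "wrist"; returns a dict with "image" (420x560x3 uint8, red, green, blue), "vertical_fov" (degrees; the focal length in pixels is half the picture's height over the tangent of half this angle, whatever the lens; pixels are square), "cx", "cy" (the principal point, pixels), "D" ([k1, k2, p1, p2, k3] as OpenCV has them; the pictures are not rectified), "T" (4x4, takes a point from camera to world coordinates); the wrist camera has in their place "tool_from_camera" (4x4, takes a point from camera to tool coordinates, whose origin is the TCP and whose axes are the flange's). Camera axes: x right, y down, z forward; pixel columns grow to the right and rows downward; lengths in m; the calibration is good to about 2 mm. A picture is of the moment at which its call begins: read the wrist's pose just before it. There is no depth.
A pose or a line that the arm cannot do raises r.Unreachable and nothing moves.
- r.job_done(): hands the job in; it is judged then, once.
Trained networks look in a picture, given as the dict that the camera call returned (one of the last four; its "shot" number tells which), for a name from the list of things; names that differ only in an ending like _2 or _b are one class to them, and where a whole thing is asked for, a point or a joint stands for the part that bears it (a point fixed in the world has none). Each returns a list of dicts, best first, with "conf" (0 to 1); they miss things now and then, are a little off and sometimes report something else, mostly with a low value. They report only what shows in the picture. A call takes as long as a camera call.
- spotter.spot_in(target, picture): "centre" ([x, y, z] in m, in world coordinates, good to about 4 mm: the middle of the surface that is visible of it).
- spotter.regions_of(target, picture): "mask" (420x560 bool, what is visible of it).
Readings, each from a call of its own:
- r.get_time(): time.
- r.get_joints(): joint angles.
- r.get_dq(): joint speeds.
- r.get_effort(): joint torques, N m.
- r.get_position(): TCP position.
- r.get_orientation(): TCP orientation.
- r.get_wrist_force(): force on the tool from outside, world axes, zero at the start.
- r.get_wrist_torque(): the same for the moment, N m.
- r.get_width(): finger opening in m.
- r.get_gripper_force(): force on a finger pad.
Only numpy, scipy, OpenCV 4.12 (cv2) and the standard library are available. Lean on these libraries where they do the work, as an engineer would, in place of code of your own. Each camera call takes 0.05 s, during which the arm holds its last target. There are 200 camera calls.

## Working session

There is one attempt and no reset: what is moved stays moved. The work goes in short steps, each a Python script; the robot and the scene stay as the last script left them, time stands still between calls to the robot, and variables do not carry over. Pictures are saved under pics/ and viewed, at most 10 in all, crops included, and the job is handed in when it is done.

```bash
mkdir -p pics; ls; python3 - <<'E'
from station import r, command_gripper, eyes, spotter
import cv2, numpy as np
ims=[]
for n in ["side","top"]:
    p=eyes.get_image(n); cv2.imwrite(f"pics/{n}0.png",p["image"][:,:,::-1])
    print(n,p["vertical_fov"],p["cx"],p["cy"],p["D"],np.round(p["T"],4).tolist())
    for t in ["caddy","mouth_edge","flap","flap_hinge","flap_edge","capsule","cork","shaker"]:
        try: print(t,[(round(d["conf"],2),np.round(d["centre"],4).tolist()) for d in spotter.spot_in(t,p)[:2]])
        except Exception as e: print(t,e)
print(r.get_time(),r.get_orientation(),r.get_width())
E
```

```text
pics
side 54.544017139121486 275.560970594004 215.59556356132464 [0.03570969 0.         0.         0.         0.        ] [[0.9743, -0.1499, 0.1683, 0.3711], [-0.2253, -0.6237, 0.7485, -0.9131], [-0.0072, -0.7672, -0.6414, 0.8362], [0.0, 0.0, 0.0, 1.0]]
caddy [(0.57, [0.5541, -0.1412, 0.121])]
mouth_edge [(0.65, [0.5559, -0.1436, 0.1125])]
flap [(0.84, [0.528, -0.0632, 0.142])]
flap_hinge [(0.87, [0.525, -0.0634, 0.1432])]
flap_edge [(0.73, [0.5238, -0.0631, 0.141])]
capsule [(0.68, [0.5251, -0.0628, 0.1395]), (0.44, [0.6002, -0.1113, 0.1282])]
cork []
shaker [(0.56, [0.5935, -0.214, 0.1501])]
top 45.33901162553748 277.5620638823771 204.94463683250322 [-0.0728577  0.         0.         0.         0.       ] [[-0.1068, -0.9708, 0.2149, 0.2276], [-0.9943, 0.1051, -0.0193, -0.0662], [-0.0039, -0.2158, -0.9764, 1.6445], [0.0, 0.0, 0.0, 1.0]]
caddy [(0.75, [0.5749, -0.0817, 0.115]), (0.23, [0.6212, 0.3817, 0.0186])]
mouth_edge [(0.93, [0.5717, -0.0886, 0.1172])]
flap [(0.97, [0.5264, -0.059, 0.1448])]
flap_hinge [(0.7, [0.5976, -0.2054, 0.1624]), (0.65, [0.5286, -0.0597, 0.1479])]
flap_edge [(0.66, [0.5354, -0.0604, 0.1363]), (0.3, [0.6233, 0.381, 0.0195])]
capsule []
cork [(0.58, [0.688, -0.0434, 0.1487]), (0.39, [0.4192, 0.4051, 0.0074])]
shaker [(0.56, [0.5937, -0.205, 0.1604])]
0.9 [ 2.31763475e-01  9.72772168e-01 -2.33988645e-05 -1.55155723e-05] 0.09305241720833506
```

View pics/side0.png

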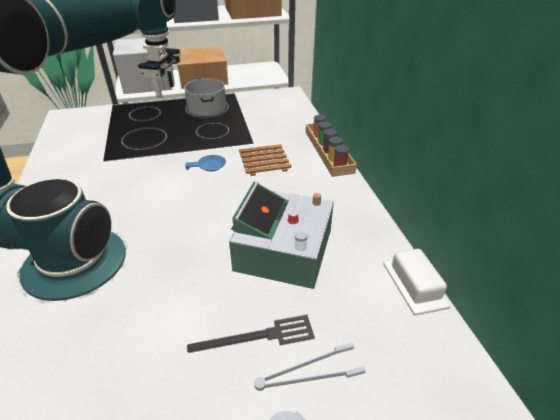

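View pics/top0.png

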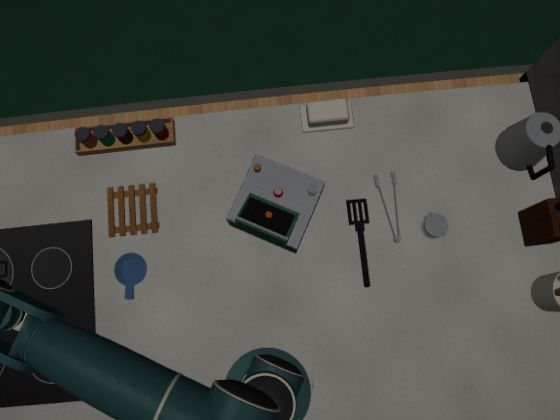

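Side view: the caddy is at about (285,235) with the flap facing the robot. The orange dot is at (265,210), capsule (293,217), cork (317,199) and shaker (301,241). Top view: dot (268,214), capsule (278,192), cork (257,168), shaker (312,188), and ledge corners near (257,155) and (324,181). So caddy +x points roughly towards the robot.

```bash
cat > h.py <<'E'
from station import r, command_gripper, eyes, spotter
import cv2, numpy as np
from scipy.optimize import least_squares
from scipy.spatial.transform import Rotation as R
def wristT():
    P,q=r.get_position(),r.get_orientation(); p=eyes.get_image("wrist")
    T=np.eye(4);T[:3,:3]=R.from_quat(q).as_matrix();T[:3,3]=P
    p["T"]=T@np.array(p["tool_from_camera"]); return p
def KD(p):
    f=210/np.tan(np.radians(p["vertical_fov"]/2))
    return np.array([[f,0,p["cx"]],[0,f,p["cy"]],[0,0,1]]),np.array(p["D"],float)
def proj(p,X):
    K,D=KD(p);T=np.linalg.inv(np.array(p["T"]))
    return cv2.projectPoints(np.atleast_2d(X).astype(float),cv2.Rodrigues(T[:3,:3])[0],T[:3,3],K,D)[0][:,0]
def ray(p,uv,z):
    K,D=KD(p);T=np.array(p["T"])
    n=cv2.undistortPoints(np.array(uv,float).reshape(-1,1,2),K,D)[:,0]
    d=np.c_[n,np.ones(len(n))]@T[:3,:3].T
    return T[:3,3]+d*((z-T[2,3])/d[:,2])[:,None]
def cad(v,X):
    c,s=np.cos(v[2]),np.sin(v[2]);X=np.atleast_2d(X).astype(float)
    return np.c_[v[0]+c*X[:,0]-s*X[:,1],v[1]+s*X[:,0]+c*X[:,1],X[:,2]]
def fit(obs,v0):  # obs: (picture, caddy pts, pixels)
    f=lambda v:np.concatenate([(proj(p,cad(v,X))-U).ravel() for p,X,U in obs])
    s=least_squares(f,v0,loss="soft_l1",f_scale=2); return s.x,f(s.x)
def tocad(v,W): return R.from_euler('z',-v[2]).apply(np.atleast_2d(W)-[v[0],v[1],0])
def quat(yaw,flip=0): # tool z down, tool y along caddy +x
    y=np.array([np.cos(yaw),np.sin(yaw),0])*(-1 if flip else 1);z=np.array([0,0,-1.]);x=np.cross(y,z)
    return R.from_matrix(np.c_[x,y,z]).as_quat()
E
python3 - <<'E'
from h import *
t=eyes.get_image("top");s=eyes.get_image("side")
obs=[(t,np.array([[-.125,-.12,.115],[-.125,.12,.115],[.106,-.12,.115],[.106,.12,.115],[.054,0,.142]]),np.array([[257,155],[324,181],[228,220],[297,251],[268,214]])),
(s,np.array([[.054,0,.142],[-.125,-.12,.115]]),np.array([[265,210],[333,199]]))]
v,e=fit(obs,[.57,-.09,np.pi-.4]); print(v,np.round(e,1))
for p,u,z,n in [(t,[278,190],.141,"cap"),(t,[257,168],.145,"cork"),(t,[312,188],.159,"shk"),(s,[293,213],.141,"cap"),(s,[317,195],.145,"cork"),(s,[301,236],.159,"shk")]:
    W=ray(p,[u],z);print(n,W.round(3),tocad(v,W).round(3))
w=eyes.get_image("wrist");print(np.round(w["tool_from_camera"],3).tolist(),w["vertical_fov"])
for f in (0,1):
    for z in (.125,.42):
        q=r.solve_ik(cad(v,[-.03,0,z])[0],quat(v[2],f));print(f,z,None if q is None else np.round(q,2))
print(r.get_time())
E
```

```text
[ 0.57163079 -0.08983885  2.64489986] [-1.6 -1.4  1.6  0.2 -1.6 -0.6  1.3 -2.3  0.4  3.  -3.1 -1.7  0.7  1.4]
cap [[ 0.605 -0.102  0.141]] [[-0.036 -0.005  0.141]]
cork [[ 0.681 -0.045  0.145]] [[-0.075 -0.092  0.145]]
shk [[ 0.596 -0.206  0.159]] [[-0.077  0.09   0.159]]
cap [[ 0.601 -0.102  0.141]] [[-0.032 -0.003  0.141]]
cork [[ 0.686 -0.046  0.145]] [[-0.08  -0.093  0.145]]
shk [[ 0.592 -0.213  0.159]] [[-0.076  0.099  0.159]]
[[-0.0, -0.959, -0.284, 0.08], [1.0, -0.0, 0.0, -0.001], [-0.0, -0.284, 0.959, -0.204], [0.0, 0.0, 0.0, 1.0]] 69.26920279521542
0 0.125 [-0.21 -0.01  1.66 -0.    1.49 -2.86]
0 0.42 [-0.21  0.01  1.17 -0.    1.97 -2.86]
1 0.125 [-0.21 -0.01  1.66 -0.    1.49  0.28]
1 0.42 [-0.21  0.01  1.17 -0.    1.97  0.28]
1.05
```

```bash
python3 - <<'E'
from h import *
v=[.5716,-.0898,2.645]
P=r.get_position(); r.movel([P[0],P[1],.30],velocity=.25)
r.reach(cad(v,[-.02,0,.34])[0],quat(v[2],1)); r.sleep(.2)
p=wristT(); cv2.imwrite("pics/w1.png",p["image"][:,:,::-1])
np.save("w1.npy",p,allow_pickle=True)
for t in ["capsule","flap_edge","cork","shaker"]:
    print(t,[(round(d["conf"],2),tocad(v,d["centre"]).round(4).tolist()) for d in spotter.spot_in(t,p)[:2]])
    for d in spotter.regions_of(t,p)[:1]: 
        ys,xs=np.nonzero(d["mask"]);print(d["conf"],xs.min(),xs.max(),ys.min(),ys.max(),xs.mean(),ys.mean())
print(proj(p,cad(v,[[-.125,-.12,.115],[-.125,.12,.115],[0,-.08,.115],[0,.08,.115],[.054,0,.142],[.106,-.12,.115],[.106,.12,.115]])).round(1).tolist(),r.get_time(),r.get_position())
E
```

```text
capsule [(0.47, [[-0.0346, -0.0128, 0.1201]]), (0.47, [[-0.143, 0.4639, 0.0065]])]
0.51 280 300 162 175 289.51666666666665 166.73333333333332
flap_edge [(0.85, [[0.0525, -0.0125, 0.1439]])]
0.76 190 257 118 233 224.44779945876655 173.22446944879647
cork [(0.73, [[-0.085, -0.0956, 0.1406]]), (0.31, [[0.0477, -0.0055, 0.1416]])]
0.72 316 336 96 114 326.19867549668874 105.27814569536424
shaker [(0.72, [[0.0005, -0.0175, 0.1186]]), (0.7, [[-0.0742, 0.0828, 0.1574]])]
0.62 308 331 228 257 319.1802973977695 243.06133828996283
[[359.1, 87.9], [347.9, 253.8], [265.4, 118.6], [266.6, 229.4], [225.0, 180.4], [185.5, 87.9], [198.4, 253.6]] 5.0083 [ 0.58918178 -0.09933876  0.33996309]
```

View pics/w1.png

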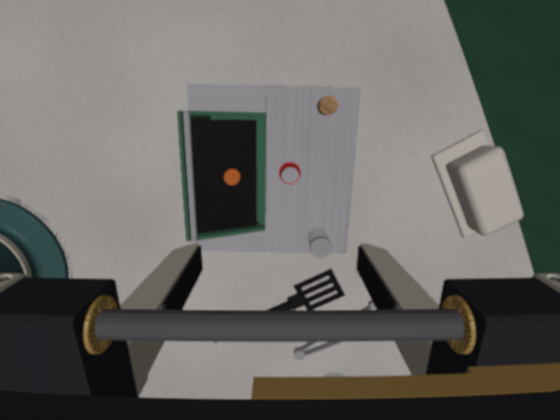

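The wrist view shows the whole caddy. Ledge corners are near (359,88) and (347,254), the mouth edge is at column ~266, the capsule at (290,174), dot (232,177), cork (328,105) and shaker (320,245). I'll enlarge it to pick the corners precisely.

```bash
python3 - <<'E'
from h import *
p=np.load("w1.npy",allow_pickle=True).item(); im=p["image"]
cv2.imwrite("pics/w1c.png",cv2.resize(im[75:225+40,170:370],None,fx=4,fy=3,interpolation=cv2.INTER_CUBIC)[:,:,::-1])
h=cv2.cvtColor(im,cv2.COLOR_RGB2HSV).astype(int)
red=((h[...,0]<6)|(h[...,0]>172))&(h[...,1]>130);red[:,:260]=0;red[:,320:]=0;red[200:]=0
org=(h[...,0]<15)&(h[...,1]>150);org[:,:215]=0;org[:,250:]=0;org[220:]=0;org[:120]=0
for m in (red,org):
    y,x=np.nonzero(m);print(x.min(),x.max(),y.min(),y.max(),x.mean(),y.mean(),len(x))
    print(cv2.minEnclosingCircle(np.c_[x,y].astype(np.float32)))
E
```

```text
280 299 163 173 288.47222222222223 166.11111111111111 72
((289.4210510253906, 171.0), 9.631102561950684)
223 240 168 185 231.53231939163499 176.53231939163499 263
((231.64285278320312, 176.64285278320312), 9.272068977355957)
```

View pics/w1c.png

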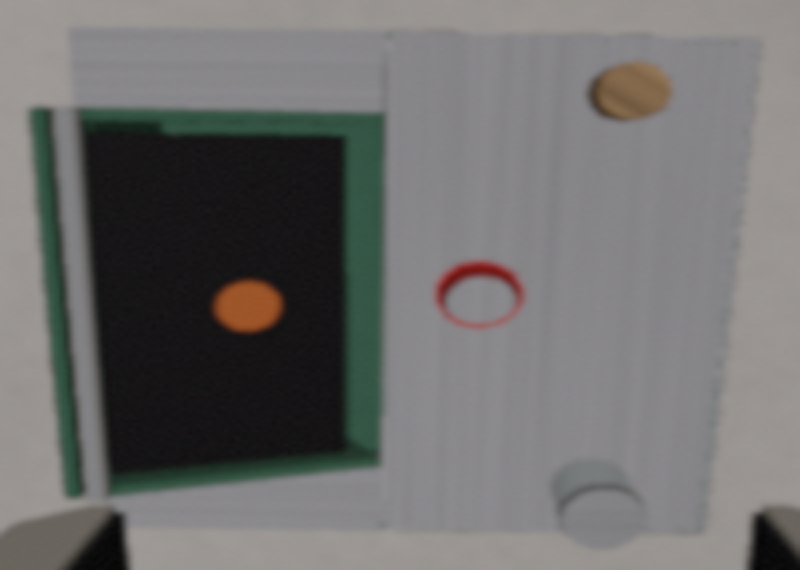

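Crop: ledge corners (762,38) and (705,533). The mouth edge runs from (388,33) to (383,527), with mouth corners (384,113) and (379,466). Flap edge corners are (344,136) and (344,447). The capsule's top disc is centred at (481,299) and its rim spans columns 435–524.

```bash
python3 - <<'E'
from h import *
p=np.load("w1.npy",allow_pickle=True).item()
c=lambda a:np.c_[170+(np.array(a)[:,0]+.5)/4-.5,75+(np.array(a)[:,1]+.5)/3-.5]
X=np.array([[-.125,-.12,.115],[-.125,.12,.115],[0,-.12,.115],[0,.12,.115],[0,-.0795,.115],[0,.0795,.115],[.012,-.075,.123],[.012,.075,.123]])
v,e=fit([(p,X,c([[762,38],[705,533],[388,33],[383,527],[384,113],[379,466],[344,136],[344,447]]))],[.57,-.09,2.645])
print(v,e.reshape(-1,2).round(1).tolist())
for n,a,z in [("cap top",[481,299],.141),("rim L",[435,296],.117),("rim R",[524,296],.117),("rim top",[480,262],.118),("cork",[633,90],.145),("shk",[601,515],.159),("dot",[248,306],.142)]:
    print(n,tocad(v,ray(p,c([a]),z)).round(4)[0])
E
```

```text
[ 0.57247236 -0.08568579  2.62444646] [[0.0, -0.6], [-0.3, 0.6], [-0.7, -1.5], [-0.9, 1.1], [0.0, 3.6], [0.3, -3.4], [0.7, -0.8], [0.7, 1.7]]
cap top [-0.0343 -0.0048  0.141 ]
rim L [-0.0188 -0.0017  0.117 ]
rim R [-0.0504 -0.0023  0.117 ]
rim top [-0.0343 -0.0182  0.118 ]
cork [-0.0789 -0.0946  0.145 ]
shk [-0.0779  0.0908  0.159 ]
dot [ 0.0437 -0.0002  0.142 ]
```

```bash
python3 - <<'E'
from h import *
v=np.array([.5725,-.0857,2.6244]);q=quat(v[2],1)
command_gripper(.060); print(r.get_width())
r.movel(cad(v,[-.042,-.0035,.20])[0],q,velocity=.15)
r.movel(cad(v,[-.042,-.0035,.150])[0],q,velocity=.1); r.sleep(.1)
p=wristT(); im=p["image"]; cv2.imwrite("pics/w2.png",cv2.resize(im[150:390,100:460],None,fx=2,fy=2)[:,:,::-1])
print(proj(p,cad(v,[[0,-.12,.115],[0,.12,.115],[-.0345,-.0035,.141],[.012,-.075,.123],[.012,.075,.123]]))*1-[100,150], r.get_time(),tocad(v,r.get_position()),r.get_width(),r.get_wrist_force())
E
```

```text
0.06033314102542156
[[122.45871712 -83.97394961]
 [135.78293694 190.74794994]
 [169.94337081  78.62666137]
 [107.23441096 -20.43591752]
 [118.7365215  155.03591768]] 7.6333 [[-0.04229917 -0.0036217   0.15079614]] 0.059813581238862726 [-0.49078561 -0.89297087 -0.43887624]
```

View pics/w2.png

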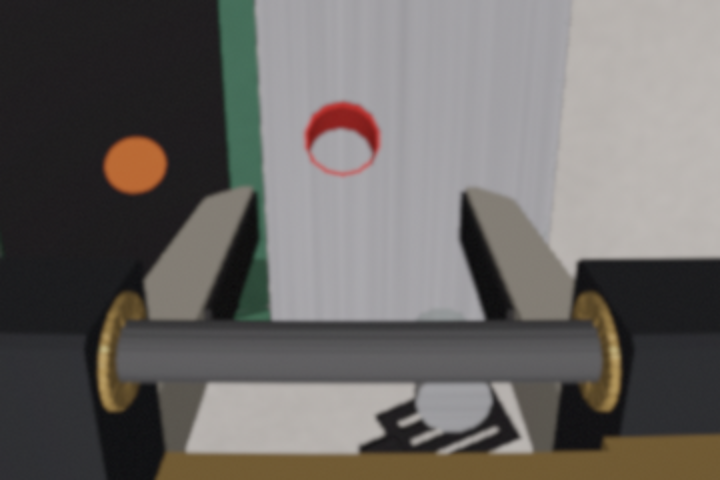

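The left (front) fingertip is at (250,190) in the 2x crop, right tip (462,190). The capsule top is centred at (342,151) against a predicted (340,157), and the mouth edge at column ~265. Before lowering I'll check where the tips project.

```bash
python3 - <<'E'
from h import *
v=np.array([.5725,-.0857,2.6244])
p=wristT();P=np.array(r.get_position());M=R.from_quat(r.get_orientation()).as_matrix()
for x in (-.0075,0,.0075):
    for y in (-.0475,-.03,.03,.0475): print(x,y,(proj(p,P+M@[x,y,0])-[100,150])[0].round(1)*2)
print(M[:,0].round(2), tocad([0,0,v[2]],M[:,0]).round(2))
K=ray(p,[[100+342/2-.25,150+151/2-.25]],.141);print(tocad(v,K))
E
```

```text
-0.0075 -0.0475 [230.  185.6]
-0.0075 -0.03 [278.  185.8]
-0.0075 0.03 [443.6 185.8]
-0.0075 0.0475 [491.6 185.6]
0 -0.0475 [228.8 166.2]
0 -0.03 [277.2 166.4]
0 0.03 [444.4 166.4]
0 0.0475 [493.  166.4]
0.0075 -0.0475 [227.4 146.6]
0.0075 -0.03 [276.4 146.6]
0.0075 0.03 [445.2 146.6]
0.0075 0.0475 [494.2 146.6]
[0.49 0.87 0.  ] [[ 0. -1.  0.]]
[[-0.03510758 -0.00620657  0.141     ]]
```

The finger ends in the wrist view don't match the predicted TCP (tips look about 39 mm higher). I'll cross-check in the side camera.

```bash
python3 - <<'E'
from h import *
p=eyes.get_image("side");P=np.array(r.get_position());M=R.from_quat(r.get_orientation()).as_matrix()
im=cv2.resize(p["image"][150:290,200:380],None,fx=4,fy=4,interpolation=cv2.INTER_CUBIC)[:,:,::-1].copy()
for z,c in ((0,(0,255,255)),(-.039,(255,0,255))):
    for y in (-.03,.03):
        u=(proj(p,P+M@[0,y,z])[0]-[200,150])*4; print(z,y,u.round()); cv2.circle(im,tuple(int(a) for a in u),3,c,-1)
cv2.imwrite("pics/s2.png",im)
E
```

```text
0 -0.03 [343. 232.]
0 0.03 [431. 248.]
-0.039 -0.03 [344. 186.]
-0.039 0.03 [433. 201.]
```

View pics/s2.png

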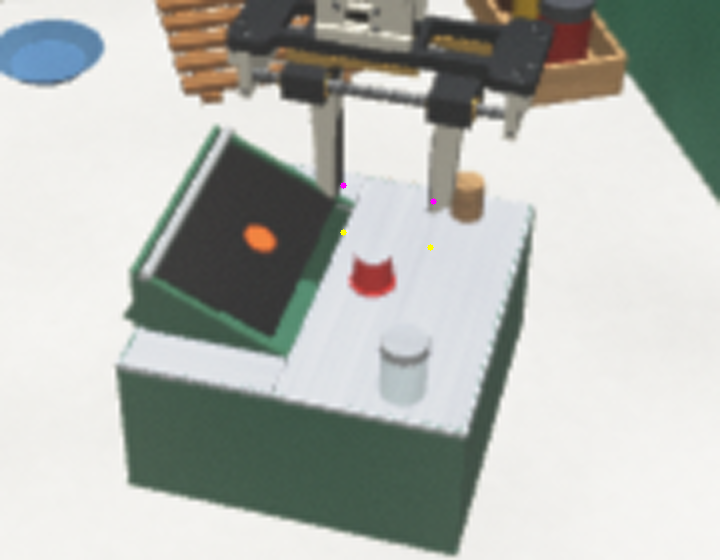

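Side view: the left finger ends at (330,195) and the right at (438,210). Those ends match the marks 39 mm behind the reported TCP (magenta), not the TCP itself (yellow). The wrist view says the same, so the real tips sit about 37 mm above the reported TCP. I'll lower with a force guard and find the ledge by touch; contact should come at TCP z ≈ 0.078.

```bash
python3 - <<'E'
from h import *
v=np.array([.5725,-.0857,2.6244]);q=quat(v[2],1)
r.movel(cad(v,[-.042,-.0055,.150])[0],q,velocity=.05)
print(r.get_wrist_force())
h=r.movel(cad(v,[-.042,-.0055,.100])[0],q,velocity=.06,until_force=5); print(h,tocad(v,r.get_position()),r.get_wrist_force())
if not h:
    h=r.movel(cad(v,[-.042,-.0055,.070])[0],q,velocity=.025,until_force=5); print(h,tocad(v,r.get_position()),r.get_wrist_force())
p=wristT(); cv2.imwrite("pics/w3.png",cv2.resize(p["image"][150:390,100:460],None,fx=2,fy=2)[:,:,::-1]);print(r.get_time(),r.get_width())
E
```

```text
[ 0.09616555  0.45198888 -0.30848965]
False [[-0.04221273 -0.00556758  0.10048214]] [-0.66131437 -0.28336028 -0.67600107]
True [[-0.041927   -0.00549559  0.07658209]] [-2.76051692 -0.10316201  6.12172809]
9.9 0.0596837300175835
```

View pics/w3.png

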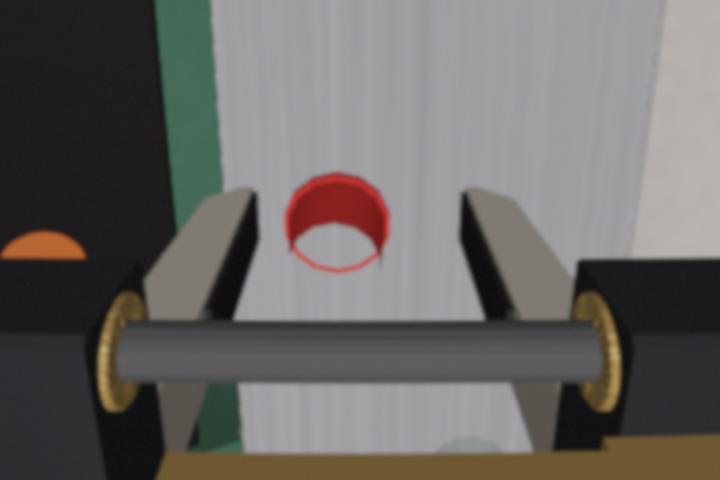

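The fingers touched the ledge at TCP z = 0.0766, as expected. The capsule (rim columns 285–390, centre row ~222) stands free between the tips (258 and 461, centre row ~215). I'll raise 4 mm, centre on it and push.

```bash
python3 - <<'E'
from h import *
v=np.array([.5725,-.0857,2.6244]);q=quat(v[2],1); y=-.0042; z=.0806
r.movel(cad(v,[-.042,y,z])[0],q,velocity=.03)
for x in (-.018,.005,.0245):
    r.movel(cad(v,[x,y,z])[0],q,velocity=.05); print(tocad(v,r.get_position()),r.get_wrist_force().round(1))
r.sleep(.5)
p=wristT(); s=eyes.get_image("side")
a=cv2.resize(p["image"][150:390,100:460],(540,360));b=cv2.resize(s["image"][180:270,220:350],(520,360))
cv2.imwrite("pics/w4.png",np.hstack([cv2.resize(a,(420,280)),cv2.resize(b,(380,280))])[:,:,::-1]);print(r.get_time(),r.get_wrist_force(),r.get_width())
E
```

```text
[[-0.01791342 -0.00429929  0.08089062]] [ 0.2 -0.2  1. ]
[[ 0.00517521 -0.00428104  0.08090266]] [-0.2 -0.1  3.4]
[[ 0.02462689 -0.0041802   0.08099467]] [ 4.1 -3.5  3.4]
12.5917 [ 2.42502103 -1.59743723  7.20970492] 0.05977858033239646
```

View pics/w4.png

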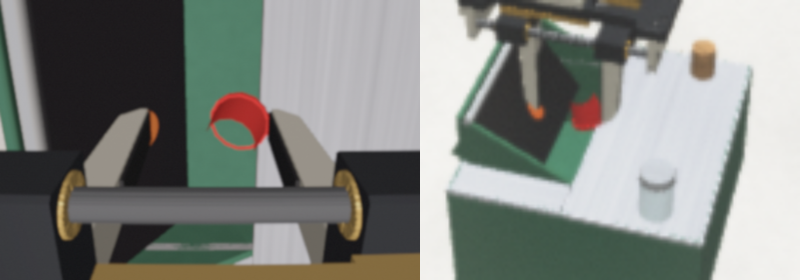

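The left (wrist) half shows the capsule at (240,120), tipping past the mouth edge (column 258) but not yet dropped. The flap is held open by the front finger. I'll push a little further.

```bash
python3 - <<'E'
from h import *
v=np.array([.5725,-.0857,2.6244]);q=quat(v[2],1); y=-.0042; z=.0806
h=r.movel(cad(v,[.035,y,z])[0],q,velocity=.03,until_force=15); print(h,tocad(v,r.get_position()),r.get_wrist_force().round(1))
r.sleep(.5)
p=wristT(); s=eyes.get_image("side")
a=p["image"][150:390,100:460];b=s["image"][180:270,220:350]
cv2.imwrite("pics/w5.png",np.hstack([cv2.resize(a,(420,280)),cv2.resize(b,(380,280))])[:,:,::-1]);print(r.get_time(),r.get_wrist_force(),r.get_width())
E
```

```text
False [[ 0.03460024 -0.00417663  0.08051086]] [ 8.5 -6.4 -0.9]
13.6917 [ 8.26352105 -4.0806829  -0.62570397] 0.05981776391805183
```

View pics/w5.png

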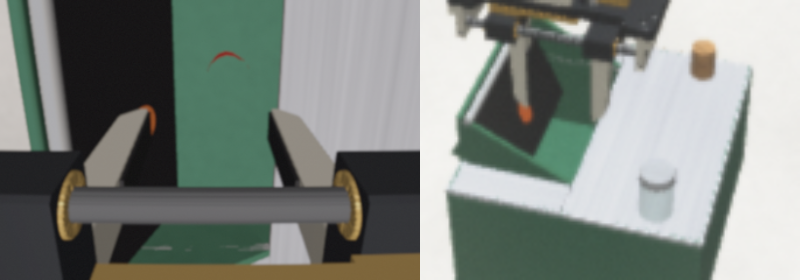

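The capsule has gone: only a red arc shows deep in the caddy, at (227,58), and the finger is still holding the flap. Backing out and up.

```bash
python3 - <<'E'
from h import *
v=np.array([.5725,-.0857,2.6244]);q=quat(v[2],1); y=-.0042
r.movel(cad(v,[-.044,y,.082])[0],q,velocity=.1); print(r.get_wrist_force().round(1))
r.movel(cad(v,[-.044,y,.26])[0],q,velocity=.15); r.sleep(.3)
p=wristT(); s=eyes.get_image("side")
cv2.imwrite("pics/w6.png",np.hstack([cv2.resize(p["image"],(420,315)),cv2.resize(s["image"][130:300,190:370],(333,315))])[:,:,::-1]);print(r.get_time(),r.get_wrist_force())
E
```

```text
[-0.3 -0.3  1. ]
16.3667 [ 0.47794684 -0.17184098  0.47708695]
```

View pics/w6.png

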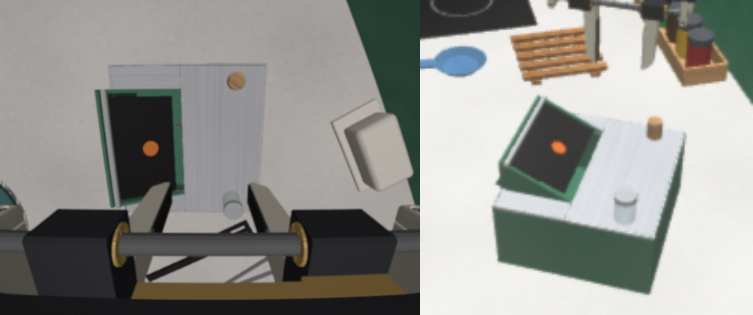

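The flap is shut (dot at (151,148) in the wrist half), the ledge is clear of the capsule, and the cork (236,80) and shaker (232,204) still stand. Handing in.

```bash
python3 -c "
from station import r
print(r.job_done())"
```

```text
the job is handed in; nothing more can be done
None
```

The job is handed in, with no verdict returned: the capsule dropped into the caddy while the front finger held the flap open, the flap is shut again, and the cork and shaker still stand on the ledge (the other bystanders were not re-measured).

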